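# Set and lock the brace length jig

## Robot

A 6-joint arm with a two-finger parallel gripper is mounted at the origin on the work surface. World frame = base frame: x ahead of the robot, y to its left, z up, the work surface at z = 0. Lengths are in m, angles in rad, forces in N, time in s.
With the tool pointing down it reaches from about 0.25 to 0.775 m from the base axis. Payload 4 kg.
Tool frame: the origin (TCP) lies midway between the tips of the shut fingers; the grasp point (between the pads) lies 19 mm behind it (grip_point_offset is the distance from the TCP to the grasp point, in m); z points along the fingers, y is the line along which they close (so a half turn about z gives the same grasp; the last joint's range is limited). The gripper opens to 94 mm and grips with 3 to 60 N. Pads are 16 mm wide; open, the fingers measure 119 mm over their backs; the gripper's body (75 mm by 177 mm) begins 78 mm behind the grasp point.
Start: joints at [1.078, 0.087, 1.371, -0, 1.684, -0.103], TCP at [0.209, 0.509, 0.206] pointing down, gripper open.
Joint ranges: [-3.1, 3.1], [-0.76, 2.03], [0.27, 2.55], [-1.08, 4.22], [0.17, 2.65], [-2.57, 2.57]. Speed limits (rad/s): [2.79, 2.79, 3.14, 3.14, 3.14, 3.14].

## Interface

Orientations are given as [roll, pitch, yaw] about the fixed x, y, z axes, in that order (R = Rz(yaw) Ry(pitch) Rx(roll)).
In Python, from bench import * gives the robot as it stands.
- The arm moves only by the tool carry_out, never from a script. Its argument "commands" is a list of rows, each a list of 6 numbers: the shift along the tool's x, y, z in m, then the turn, a rotation vector about the tool's x, y, z in rad. In form: [[tx, ty, tz, rx, ry, rz], ...]. A call has exactly 5 rows; each row is the pose to reach, as a shift and turn from the pose commanded when the call began, along the tool's axes at that moment; what a row does not reach only later rows make up. A row lasts 1/10 s, in which the tool goes at most 50 mm and 8.59 degrees, less where a joint would pass 70% of its speed; a pose out of reach is approached as far as the arm can. A call with a gripper value outside its range is refused whole. "jaw" is the opening, from 0 (shut) to 1 (fully open), set as the call begins (left out, the last holds). The fingers move at their own pace and stop on an object; the grip force is fixed at half the most. Time passes only in rows, so rows that repeat a pose let the fingers close, or fill a call up. It gives the time, the measured TCP pose, the force, the opening and the grip force at its end, in the units of the state.
- get_obs(): the state, without advancing time (a new reading comes with each control period).
- snapshot(name): name is "side" or "top" or "wrist"; returns a dict with "img" (400x640x3 uint8, red, green, blue), "range_z" (400x640 float32, m along the optical axis (not along the pixel's ray), 0 where there is no reading), "fx", "fy", "cx", "cy" (pixels), "distortion" ([k1, k2, p1, p2, k3] as OpenCV has them; the pictures are not rectified), "R" (3x3) and "t" (3): a world point X has camera coordinates R X + t. Camera axes: x right, y down, z forward; pixel columns grow to the right and rows downward; lengths in m; the calibration is good to about 2 mm. A picture is of the moment at which its call begins.
- close_job(): hands the job in; it is judged then, once.
The state is a dict: "time": time; "joint_positions": joint angles; "qvel": joint speeds; "joint_torque": joint torques, N m; "tool_pos": TCP position; "ee_rot": TCP orientation; "wrist_force": force on the tool from outside, world axes, zero at the start; "wrist_torque": the same for the moment, N m; "width": finger opening in m; "finger_force": force on a finger pad.
Only numpy, scipy, OpenCV 4.12 (cv2) and the standard library are available. Lean on these libraries where they do the work, as an engineer would, in place of code of your own. Each camera call takes 0.05 s, during which the arm holds its last target. There are 200 camera calls.

## Task

Clear the finished brace side bar off the length jig: lay it flat in the green tray, lowering it in rather than dropping it. Then slide the blue grip along its track until its centre line is level with the tip of the red pointer (not the white one), and after that turn the orange lock collar clockwise until its tab is on the red locked mark, pointing straight along the jig away from the track. Let go of everything, and do not disturb the jar, the can or the brace shell standing round the jig.

Things in the scene. Friction and masses are not known exactly. Their poses are not given: they have to be found in the camera images.
- jig: Fixed grey board 100 mm wide (x), y -190 to +285 mm, top 22 mm above the bench; origin on the bench under mid-track. Track along y: two rails at x +-30 mm, tops 28 mm above the bench, end stops 36 mm high at y +-176 mm. Collar axis at x 0, y +222 mm; locked mark: red stripe at x 0, y +272 mm. Place and yaw vary.
- grip (a joint): Slide of the blue grip, 0 to 0.27 m, growing to jig +y; at 0.135 the grip is at jig y 0. Stays where it is left; about 2.5 N to move it. Starts near the middle, so the red pointer may be on either side.
- grip_top (a point): Centre of the top of the blue grip, 85 mm above the bench, on its white centre line; axes as the jig. The grip is an upright block 60 mm in jig x, 20 mm thick in jig y, from 37 to 85 mm above the bench, on an aluminium carriage 80 x 36 x 8 mm that runs on the rails.
- red_pointer: Fixed red pointer block, 34 x 18 x 25 mm high, clipped to the far (+x) edge of the jig board; axes as the jig, origin on the bench at the jig's centre line (jig x 0), level with the pointer's tip. Red and white pointers change places from run to run.
- red_pointer_tip (a point): Tip of the red pointer's arrow head, jig x +43.5 mm, 25 mm above the bench; axes as the jig. The grip is right when grip_top has the same jig y.
- white_pointer: Fixed white pointer, the same shape, marking another length: not the target.
- collar (a joint): Turn of the orange lock collar, 0 to 2.2 rad, growing clockwise seen from above. At 0 its tab points to jig -x (open side); locked at 1.571, when the tab points to jig +y over the red mark. It has no stop there. Starts between 0.2 and 0.7; about 0.06 N m to turn; it stays where it is left.
- collar_axis (a point): Centre of the collar's top, on its upright axis, 59 mm above the bench. The collar is a ribbed ring of 56 mm outer diameter, 36 mm high (23 to 59 mm above the bench); a steel post on its axis stands to 72 mm above the bench, 24 mm in diameter. One radial tab.
- tab_tip (a point): Outer end of the collar's tab, top, 60 mm from the axis, 42 mm above the bench. The tab is 12 mm wide and 14 mm high (28 to 42 mm above the bench) with a white line.
- bar: Loose aluminium brace side bar, 140 x 18 x 12 mm with 32 mm discs of the same thickness at both ends (172 mm overall), green band at its middle; long axis is its x, origin under its centre, 0.1 to 0.2 kg. It lies across the rails (underside 28 mm above the bench) where the grip has to go.
- tray: Fixed open green tray, outside 240 (its x) x 130 (its y) x 40 mm high, walls and floor 5 mm; origin under its centre. Room for the bar flat along x.
- jar: Amber jar with black lid, 68 mm diameter, 115 mm high, loose; origin under its centre. Leave alone.
- can: Can with a blue label, 66 mm diameter, 135 mm high, loose; origin under its centre. Leave alone.
- shell: Loose skin-coloured half-round brace shell lying arch up, about 90 mm wide (x), 150 mm long (y), 41 mm high, with a black strap; origin under its centre, on the robot's side of the jig. Leave alone.

How it is judged:
On the way, in this order (a step that is already met when the one before it is completed fails the run):
1. the side bar is lowered to the tray's floor while still held (x of bar in the frame of tray between -0.06 and 0.06 m and y of bar in the frame of tray between -0.055 and 0.055 m and z of bar in the frame of tray below 0.02 m and angle between bar's own z axis and vertical below 0.15 rad and contact force between the fingers and bar above 0.3 N), for 0.05 s.
2. with the bar let go in the tray, the blue grip is level with the red pointer (x of bar in the frame of tray between -0.06 and 0.06 m and y of bar in the frame of tray between -0.055 and 0.055 m and z of bar in the frame of tray below 0.02 m and angle between bar's own z axis and vertical below 0.15 rad and y of grip_top in the frame of red_pointer_tip between -0.005 and 0.005 m and contact force between the fingers and bar below 0.1 N), for 0.2 s.
3. the collar is turned to its locked mark, the grip still level with the red pointer (y of grip_top in the frame of red_pointer_tip between -0.005 and 0.005 m and value of joint collar between 1.421 and 1.721 rad), for 0.2 s.
At the end, for the whole second after the job is handed in: The bar lies flat and at rest inside the tray, released; the grip's centre line is within 5 mm of the red pointer along the track; the collar is within 0.15 rad of its locked mark (1.571 rad) (all of step 3 and x of bar in the frame of tray between -0.06 and 0.06 m and y of bar in the frame of tray between -0.055 and 0.055 m and z of bar in the frame of tray below 0.02 m and angle between bar's own z axis and vertical below 0.15 rad and contact force between the fingers and bar below 0.1 N and linear speed of bar below 0.02 m/s); the robot touches nothing.
It fails at once if the jar is knocked over or pushed more than 15 mm (distance of jar from where it was at the start of the episode above 0.015 m or angle between jar's own z axis and vertical above 0.3 rad).
It fails at once if the can is knocked over or pushed more than 15 mm (distance of can from where it was at the start of the episode above 0.015 m or angle between can's own z axis and vertical above 0.3 rad).
It fails at once if the shell is knocked over or pushed more than 15 mm (distance of shell from where it was at the start of the episode above 0.015 m or angle between shell's own z axis and vertical above 0.3 rad).
It also fails if it takes over 72 s, if anything falls off the work surface, if the arm or the gripper's body presses on something with over 40 N, if the wrist force passes 120 N, or if a joint passes its speed limit or range.

## Working session

There is one attempt and no reset: what is moved stays moved. The work goes in short steps, Python scripts to look and compute and a tool call to move; the robot and the scene stay as the last step left them, time stands still between calls to the robot, and variables do not carry over. Pictures are saved under pics/ and viewed, at most 10 in all, crops included, and the job is handed in when it is done.

Besides the shell and the picture viewer there is one more tool, called after ">>>" as name(argument=value, ...), one argument or row to a line, values as JSON. carry_out: Moves the arm, as the interface text tells. Its arguments: {"type":"object","properties":{"commands":{"type":"array","items":{"type":"array","items":{"type":"number"}}},"jaw":{"type":"number"}},"required":["commands"]}

```bash
mkdir -p pics; ls; cat > h.py <<'E'
from bench import *
import numpy as np, cv2
def cloud(s):
    K=np.array([[s["fx"],0,s["cx"]],[0,s["fy"],s["cy"]],[0,0,1.]])
    v,u=np.mgrid[0:400,0:640]
    p=np.stack([u,v],-1).reshape(-1,1,2).astype(np.float64)
    n=cv2.undistortPoints(p,K,np.array(s["distortion"],float)).reshape(400,640,2)
    z=s["range_z"]
    c=np.dstack([n*z[...,None],z])
    R=np.array(s["R"]);t=np.array(s["t"])
    return (c-t)@R
E
python3 - <<'E'
from h import *
import pickle
ob=get_obs();print({k:np.round(v,3) for k,v in ob.items()})
for n in("top","side"):
    s=snapshot(n);cv2.imwrite(f"pics/{n}0.png",s["img"][:,:,::-1]);np.savez(f"{n}0.npz",P=cloud(s),img=s["img"],z=s["range_z"])
    print(n,np.round(-np.array(s["R"]).T@s["t"],3))
E
```

```text
pics
{'time': np.float64(0.0), 'joint_positions': array([ 1.078,  0.088,  1.372, -0.   ,  1.684, -0.103]), 'qvel': array([-0.   , -0.002, -0.   , -0.001,  0.   ,  0.001]), 'joint_torque': array([ 0.0000e+00, -3.4017e+01, -3.0243e+01,  7.2000e-02,  3.3000e-02,
       -0.0000e+00]), 'tool_pos': array([0.209, 0.508, 0.204]), 'ee_rot': array([-3.139, -0.   ,  2.752]), 'wrist_force': array([-0.225, -0.218,  0.647]), 'wrist_torque': array([-0.014,  0.022,  0.014]), 'finger_force': np.float64(0.0), 'width': np.float64(0.094)}
top [0.434 0.006 1.321]
side [ 0.354 -0.707  0.8  ]
```

View pics/top0.png

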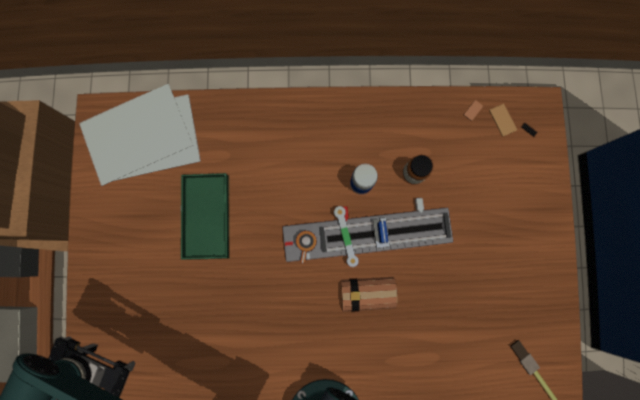

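View pics/side0.png

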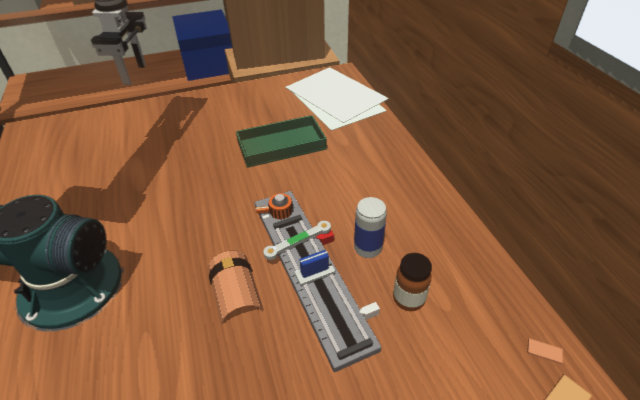

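The top view shows the jig, from about (284,243) to (452,226), with +y to the left. The bar runs (340,212)–(352,261), the grip is at (382,231), the collar at (306,241) with its tab pointing down, and the tray at (205,216). The side view shows the red pointer at (327,238) beside the bar and the white pointer at (370,310).

```bash
cat > m.py <<'E'
from h import *
def rect(p):
    r=cv2.minAreaRect((p[:,:2]*1000).astype(np.float32));return np.round(r[0],1),np.round(r[1],1),round(r[2],2)
for n in("top","side"):
    d=np.load(f"{n}0.npz");P=d["P"];img=d["img"];hsv=cv2.cvtColor(img,cv2.COLOR_RGB2HSV).astype(int)
    H,S,V=hsv[...,0],hsv[...,1],hsv[...,2];ok=d["z"]>0
    x,y,z=P[...,0],P[...,1],P[...,2]
    ok&=(x>.25)&(x<.75)&(y>-.4)&(y<.6)
    def show(nm,m):
        m=(m&ok).astype(np.uint8)
        k,l,st,c=cv2.connectedComponentsWithStats(m,connectivity=8)
        for i in np.argsort(-st[1:,4])[:2]+1:
            if st[i,4]<8: continue
            q=P[l==i];print(n,nm,st[i,4],np.round(c[i]),"mean",np.round(q.mean(0)*1000,1),"z",np.round(np.percentile(q[:,2],[5,50,95])*1000),*rect(q))
    show("high",(z>.012)&(z<.1)&(S<90))
    show("tray",(H>50)&(H<90)&(S>80)&(y>.2)&(z>.03))
    show("band",(H>45)&(H<85)&(S>90)&(y<.2))
    show("blue",(H>105)&(H<130)&(S>100)&(z>.078)&(z<.095))
    show("red",((H<4)|(H>175))&(S>170)&(z>.012))
    show("orange",(H>=4)&(H<16)&(S>150)&(z>.035)&(y>.0)&(z<.07)&(x>.35))
    show("jarcan",(z>.105)&(z<.15)); 
    show("shell",(z>.012)&(z<.05)&(x<.36)&(y<.2))
    print(n,"bench z",np.median(z[ok&(abs(z)<.01)]))
E
python3 m.py
python3 - <<'E'
import cv2
a=cv2.imread("pics/side0.png")[180:370,200:440];cv2.imwrite("pics/c0.png",cv2.resize(a,None,fx=3.1,fy=3.1,interpolation=cv2.INTER_CUBIC))
E
```

```text
top high 5472 [372. 233.] mean [ 505.7 -142.    25.6] z [18. 23. 40.] [ 505.1 -130.1] [165.1 476.5] 5.55
top high 131 [306. 241.] mean [486.6  43.7  65.1] z [56. 63. 75.] [485.8  43.5] [32.8 32.8] 89.12
top tray 398 [207. 211.] mean [574.  320.4  37.3] z [31. 38. 43.] [563.4 328.1] [232.1 128.2] 1.09
top tray 287 [ 23. 370.] mean [259.7 490.3 591. ] z [580. 592. 598.] [263.1 489.2] [54.1 26.1] 89.96
top band 116 [346. 236.] mean [497.7 -66.4  38.5] z [24. 40. 44.] [498.6 -67.6] [45.6 23.4] 8.37
top blue 60 [381. 232.] mean [ 506.1 -157.8   84. ] z [79. 84. 89.] [ 506.4 -157.9] [56.1  7.8] 5.55
top blue 44 [386. 232.] mean [ 506.  -170.6   84.9] z [81. 84. 88.] [ 506.3 -170.7] [51.4  6.4] 5.95
top red 18 [346. 213.] mean [563.4 -70.4  24.4] z [20. 25. 27.] [565.5 -70.3] [32.  5.] 3.21
top red 8 [288. 243.] mean [481.7  95.5  24.1] z [21. 24. 28.] [482.2  95.2] [ 2.7 17.1] 10.38
top orange 123 [305. 241.] mean [486.7  45.4  58.7] z [55. 59. 63.] [486.8  44.4] [52.6 49.9] 44.32
top jarcan 499 [364. 177.] mean [ 647.5 -113.3  132.4] z [120. 134. 138.] [ 648.8 -113.6] [63.5 62.1] 44.56
to
[... 805 characters left out ...]
5. 88.] [ 506.8 -169.6] [58.2 10.1] 5.73
side blue 112 [368. 232.] mean [ 637.5 -139.5   85.8] z [79. 86. 94.] [ 638.7 -137.9] [15.3 52.5] 59.7
side red 114 [326. 237.] mean [564.2 -68.7  22.9] z [14. 25. 28.] [563.5 -67.2] [38.5 16.4] 0.89
side orange 310 [278. 207.] mean [477.9  33.1  51.7] z [37. 55. 61.] [473.9  39.3] [78.7 56.9] 16.75
side jarcan 786 [371. 212.] mean [ 647.7 -123.6  129.4] z [110. 135. 138.] [ 651.3 -116.6] [62.5 63. ] 14.67
side jarcan 693 [416. 266.] mean [ 678.  -271.9  115. ] z [108. 116. 118.] [ 679.7 -269.7] [59.2 58.2] 76.63
side shell 1828 [228. 283.] mean [ 327.9 -130.8   36.6] z [21. 39. 45.] [ 326.7 -126.6] [ 67.8 152.9] 0.98
side bench z 0.001196775179070223
```

View pics/c0.png

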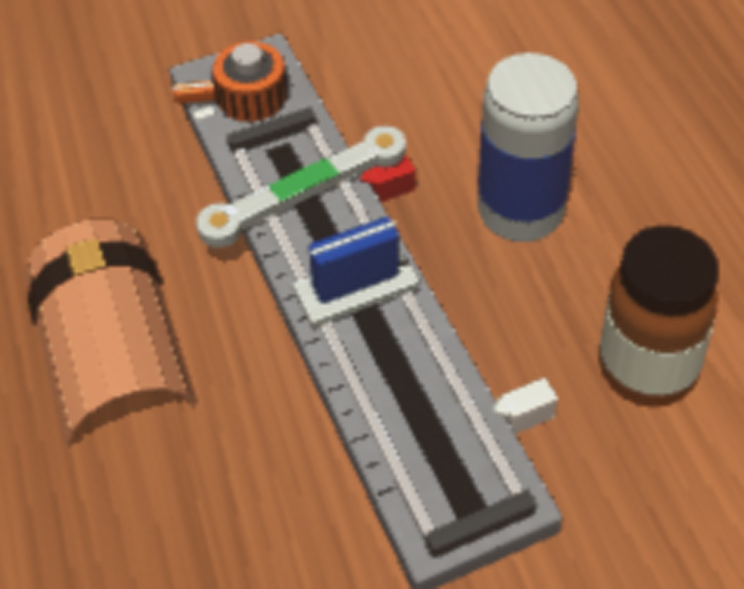

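The crop shows the bar lying across the rails beside the red pointer. Its discs are at about (220,223) and (384,142) in the crop. The grip is just past it towards the white pointer, and the collar tab points to jig -x.

```bash
cat >> h.py <<'E'
def go(x,y,z,yaw):
    "print tool-axes shift/turn to a world target with the tool down"
    o=get_obs();p=np.array(o["tool_pos"]);w=o["ee_rot"][2]
    d=np.array([x,y,z])-p
    r=np.array([d[0]*np.cos(w)+d[1]*np.sin(w),d[0]*np.sin(w)-d[1]*np.cos(w),-d[2]])
    t=-((yaw-w+np.pi)%(2*np.pi)-np.pi)
    print("pos",np.round(p,4),"rpy",np.round(o["ee_rot"],3),"-> shift",np.round(r,4),"rz",round(t,3),"n",max(np.linalg.norm(r)/.05,abs(t)/.15).round(1))
E
python3 - <<'E'
from h import *
for n in("top","side"):
    d=np.load(f"{n}0.npz");P=d["P"];img=d["img"];hsv=cv2.cvtColor(img,cv2.COLOR_RGB2HSV).astype(int)
    q=P[...,:2]-[.498,-.066];h=P[...,2]
    m=(h>.034)&(h<.048)&(np.hypot(q[...,0],q[...,1])<.11)&(abs(q[...,1]-.24*q[...,0])<.03)&~((hsv[...,2]<70)) & ~((hsv[...,0]>100)&(hsv[...,1]>90))
    m=m.astype(np.uint8);k,l,st,c=cv2.connectedComponentsWithStats(m);i=1+np.argmax(st[1:,4])
    b=P[l==i]; r=cv2.minAreaRect((b[:,:2]*1e3).astype(np.float32));v=cv2.fitLine((b[:,:2]*1e3).astype(np.float32),cv2.DIST_L2,0,.01,.01).ravel();print(n,st[i],r,np.arctan2(v[1],v[0]),b.mean(0))
go(.498,-.066,.2,np.pi+.24)
E
```

```text
top [334 207  25  59 458] ((498.3327941894531, -66.02156066894531), (166.9352569580078, 31.375362396240234), 13.937026023864746) 0.24291122 [ 0.49765994 -0.06602775  0.03996172]
side [264 221  67  38 655] ((497.53814697265625, -65.2975845336914), (169.646728515625, 33.128700256347656), 13.308720588684082) 0.23749015 [ 0.49534306 -0.06823692  0.04037906]
pos [0.2088 0.5083 0.2044] rpy [-3.14  -0.     2.752] -> shift [-0.4858 -0.4213  0.0044] rz -0.63 n 12.9
```

>>> carry_out(
  commands=[
    [-0.035,-0.03,0,0,0,0],
    [-0.07,-0.06,0,0,0,0],
    [-0.105,-0.09,0,0,0,0],
    [-0.14,-0.12,0,0,0,0],
    [-0.175,-0.15,0,0,0,0],
  ],
  jaw=0.5,
)

```text
time: 0.6
tool_pos: [0.314, 0.3017, 0.205]
ee_rot: [-3.141, -0.0, 2.752]
wrist_force: [1.4, 0.1, 0.6]
width: 0.0576
finger_force: 0.0
```

>>> carry_out(
  commands=[
    [-0.035,-0.03,0,0,0,0],
    [-0.07,-0.06,0,0,0,0],
    [-0.105,-0.09,0,0,0,0],
    [-0.14,-0.12,0,0,0,0],
    [-0.175,-0.15,0,0,0,0],
  ],
)

```text
time: 1.1
tool_pos: [0.419, 0.0964, 0.2052]
ee_rot: [3.141, -0.0, 2.752]
wrist_force: [0.4, -0.0, -0.1]
width: 0.0472
finger_force: 0.0
```

>>> carry_out(
  commands=[
    [-0.034,-0.03,0,0,0,-0.12],
    [-0.068,-0.06,0,0,0,-0.25],
    [-0.102,-0.09,0,0,0,-0.38],
    [-0.135,-0.121,0,0,0,-0.51],
    [-0.135,-0.121,0,0,0,-0.63],
  ],
)

```text
time: 1.6
tool_pos: [0.4985, -0.0696, 0.2039]
ee_rot: [-3.141, -0.002, -2.903]
wrist_force: [0.4, 0.4, -0.1]
width: 0.0467
finger_force: 0.0
```

```bash
python3 - <<'E'
from h import *
go(.498,-.0657,.09,np.pi+.24)
s=snapshot("wrist");cv2.imwrite("pics/w1.png",s["img"][:,:,::-1]);np.savez("w1.npz",P=cloud(s),img=s["img"],z=s["range_z"])
P=cloud(s);print([np.round(P[v,u],3) for v,u in((50,320),(200,320),(350,320))])
E
```

```text
pos [ 0.4985 -0.0696  0.2039] rpy [-3.141e+00 -2.000e-03 -2.903e+00] -> shift [-0.0004  0.004   0.1139] rz -0.001 n 2.3
[array([ 0.354, -0.102,  0.038]), array([ 0.515, -0.062,  0.041]), array([ 0.761, -0.001,  0.001])]
```

View pics/w1.png

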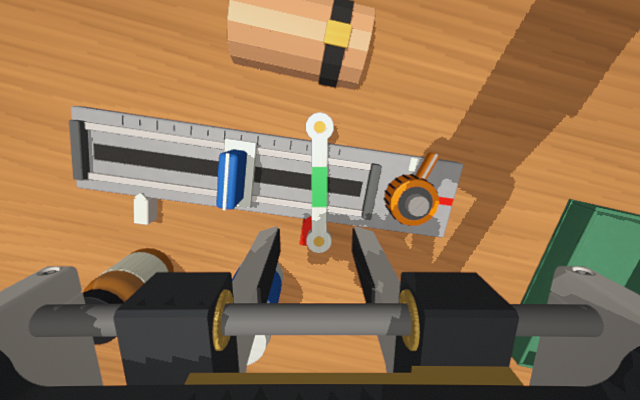

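The wrist view shows the bar upright at u≈320, between the fingers. The red pointer is at (305,232), the grip at (232,180), and the collar at (412,198) with its tab towards (430,160). I'll descend to the bar next.

>>> carry_out(
  commands=[
    [0,0.003,0.04,0,0,0],
    [0,0.003,0.08,0,0,0],
    [0,0.003,0.12,0,0,0],
    [0,0.003,0.15,0,0,0],
    [0,0.003,0.15,0,0,0],
  ],
)

```text
time: 2.15
tool_pos: [0.4924, -0.0604, 0.0501]
ee_rot: [3.136, -0.01, -2.902]
wrist_force: [-0.1, 0.2, 0.8]
width: 0.0467
finger_force: 0.0
```

```bash
python3 - <<'E'
from h import *
go(.498,-.0657,.028,np.pi+.24)
E
```

```text
pos [ 0.4924 -0.0604  0.0501] rpy [ 3.136 -0.01  -2.902] -> shift [-0.0042 -0.0065  0.0221] rz -0.001 n 0.5
```

>>> carry_out(
  commands=[
    [0,0,0,0,0,0],
    [0,0,0,0,0,0],
    [0,0,0,0,0,0],
    [0,0,0,0,0,0],
    [0,0,0,0,0,0],
  ],
)

```text
time: 2.65
tool_pos: [0.4976, -0.0622, 0.0566]
ee_rot: [-3.141, 0.002, -2.902]
wrist_force: [-0.0, 0.1, -0.1]
width: 0.0472
finger_force: 0.0
```

```bash
python3 - <<'E'
from h import *
go(.498,-.0657,.028,np.pi+.24);o=get_obs();print(o["joint_positions"],o["qvel"])
E
```

```text
pos [ 0.4976 -0.0622  0.0566] rpy [-3.141e+00  2.000e-03 -2.902e+00] -> shift [ 0.0005 -0.0035  0.0286] rz 0.0 n 0.6
[-2.37526104e-01  5.77827191e-02  1.70381184e+00  1.10212209e-04
  1.37797466e+00 -2.04836819e+00] [-0.00067758  0.0041138   0.00850388 -0.00082473 -0.00114669 -0.00192371]
```

>>> carry_out(
  commands=[
    [0,-0.0035,0.008,0,0,0],
    [0,-0.0035,0.016,0,0,0],
    [0,-0.0035,0.024,0,0,0],
    [0,-0.0035,0.028,0,0,0],
    [0,-0.0035,0.028,0,0,0],
  ],
)

```text
time: 3.15
tool_pos: [0.4968, -0.0652, 0.0261]
ee_rot: [3.14, -0.002, -2.901]
wrist_force: [0.6, -0.3, 0.9]
width: 0.0469
finger_force: 0.0
```

```bash
python3 - <<'E'
from h import *
snapshot("wrist")
go(.498,-.0657,.028,np.pi+.24)
E
```

```text
pos [ 0.4973 -0.0653  0.0267] rpy [ 3.141e+00 -1.000e-03 -2.901e+00] -> shift [-0.0006 -0.0005 -0.0013] rz 0.0 n 0.0
```

Good. I'll close on the bar and lift it.

>>> carry_out(
  commands=[
    [0,0,-0.001,0,0,0],
    [0,0,-0.001,0,0,0],
    [0,0,-0.001,0,0,0],
    [0,0,-0.001,0,0,0],
    [0,0,-0.001,0,0,0],
  ],
  jaw=0,
)

```text
time: 3.7
tool_pos: [0.498, -0.0655, 0.0288]
ee_rot: [-3.141, 0.001, -2.901]
wrist_force: [0.6, 0.0, 0.2]
width: 0.0178
finger_force: 30.0
```

>>> carry_out(
  commands=[
    [0,0,-0.01,0,0,0],
    [0,0,-0.03,0,0,0],
    [0,0,-0.06,0,0,0],
    [0,0,-0.09,0,0,0],
    [0,0,-0.12,0,0,0],
  ],
)

```text
time: 4.2
tool_pos: [0.4974, -0.0653, 0.1499]
ee_rot: [3.141, -0.0, -2.901]
wrist_force: [0.3, -0.0, -2.1]
width: 0.0175
finger_force: 30.0
```

```bash
python3 - <<'E'
from h import *
s=snapshot("side");snapshot("wrist")
P=cloud(s);hsv=cv2.cvtColor(s["img"],cv2.COLOR_RGB2HSV);H,S=hsv[...,0],hsv[...,1]
m=((H<4)|(H>175))&(S>170)&(P[...,2]>.012)&(P[...,1]<0);c0=np.array([.4865,.0443]);w=.0985
def J(p): d=p[:,:2]-c0;return np.c_[d[:,0]*np.cos(w)+d[:,1]*np.sin(w),-d[:,0]*np.sin(w)+d[:,1]*np.cos(w)+.222]
q=J(P[m]);t=P[m][:,2]>.022
print("red",len(q),np.round(np.percentile(q,[2,50,98],0)*1e3,1),np.round(q[t].mean(0)*1e3,1)); cv2.imwrite("pics/s2.png",s["img"][:,:,::-1]);np.savez("s2.npz",P=P,img=s["img"])
a=s["img"][180:350,200:430,::-1];cv2.imwrite("pics/s2c.png",cv2.resize(a,None,fx=3.4,fy=3.4,interpolation=cv2.INTER_CUBIC))
go(.562,.33,.15,np.pi+.019)
E
```

```text
red 128 [[ 48.4  95.5]
 [ 67.  101.5]
 [ 83.2 114. ]] [63.6 98.6]
pos [ 0.5006 -0.0661  0.1541] rpy [-3.137  0.009 -2.901] -> shift [-0.1539  0.3701  0.0041] rz 0.221 n 8.0
```

View pics/s2c.png

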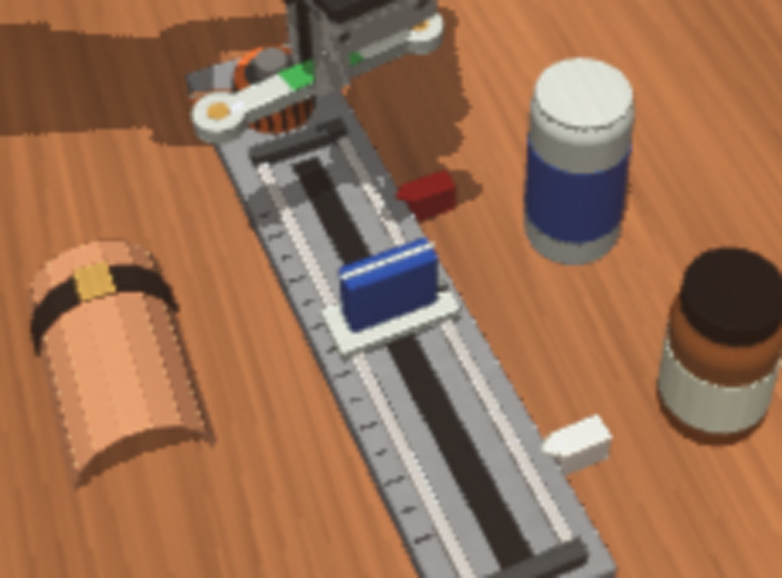

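The bar is held and lifted, and the red pointer is now uncovered, with its tip at crop (398,193). I'll carry the bar to the tray.

>>> carry_out(
  commands=[
    [-0.01,0.025,0,0,0,0],
    [-0.026,0.064,0,0,0,0],
    [-0.044,0.106,0,0,0,0],
    [-0.062,0.148,0,0,0,0],
    [-0.08,0.19,0,0,0,0],
  ],
)

```text
time: 4.8
tool_pos: [0.5295, 0.1397, 0.1469]
ee_rot: [3.141, -0.002, -2.902]
wrist_force: [0.5, 0.4, -1.1]
width: 0.0174
finger_force: 30.0
```

>>> carry_out(
  commands=[
    [-0.018,0.042,0,0,0,0.05],
    [-0.036,0.084,0,0,0,0.1],
    [-0.054,0.126,0,0,0,0.15],
    [-0.069,0.16,0,0,0,0.2],
    [-0.076,0.18,0,0,0,0.22],
  ],
)

```text
time: 5.3
tool_pos: [0.5603, 0.3338, 0.1459]
ee_rot: [-3.141, -0.003, -3.12]
wrist_force: [-0.5, -0.8, -1.3]
width: 0.0176
finger_force: 30.0
```

>>> carry_out(
  commands=[
    [0,0,0,0,0,0],
    [0,0,0.01,0,0,0],
    [0,0,0.03,0,0,0],
    [0,0,0.05,0,0,0],
    [0,0,0.06,0,0,0],
  ],
)

```text
time: 5.8
tool_pos: [0.5598, 0.3285, 0.085]
ee_rot: [-3.139, -0.005, -3.123]
wrist_force: [0.4, -0.4, -1.1]
width: 0.0177
finger_force: 30.0
```

```bash
python3 - <<'E'
from h import *
s=snapshot("wrist");snapshot("wrist")
go(.562,.33,.012,np.pi+.019)
cv2.imwrite("pics/w3.png",s["img"][:,:,::-1])
E
```

```text
pos [0.5598 0.3289 0.0855] rpy [-3.139 -0.005 -3.123] -> shift [-0.0022  0.001   0.0735] rz -0.0 n 1.5
```

View pics/w3.png

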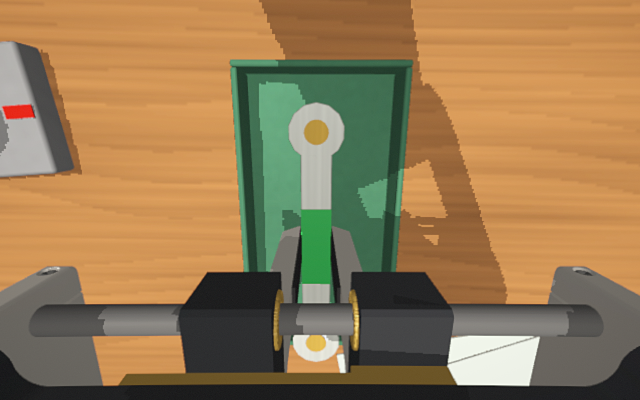

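The bar is centred and aligned over the tray, so I'll lower it.

>>> carry_out(
  commands=[
    [-0.002,0,0.015,0,0,0],
    [-0.002,0,0.035,0,0,0],
    [-0.002,0,0.055,0,0,0],
    [-0.002,0,0.068,0,0,0],
    [-0.002,0,0.073,0,0,0],
  ],
)

```text
time: 6.4
tool_pos: [0.5626, 0.3305, 0.0137]
ee_rot: [-3.141, -0.002, -3.122]
wrist_force: [-0.8, -0.8, -1.5]
width: 0.0177
finger_force: 30.0
```

>>> carry_out(
  commands=[
    [0,0,0.001,0,0,0],
    [0,0,0.002,0,0,0],
    [0,0,0.003,0,0,0],
    [0,0,0.004,0,0,0],
    [0,0,0.004,0,0,0],
  ],
)

```text
time: 6.9
tool_pos: [0.5635, 0.3312, 0.012]
ee_rot: [3.141, 0.001, -3.121]
wrist_force: [0.1, 0.3, -1.2]
width: 0.0177
finger_force: 30.0
```

```bash
python3 - <<'E'
from h import *
go(.562,.33,.007,np.pi+.019)
o=get_obs();print(o["wrist_force"],o["finger_force"])
E
```

```text
pos [0.5635 0.3312 0.012 ] rpy [ 3.141e+00  1.000e-03 -3.121e+00] -> shift [ 0.0015 -0.0012  0.005 ] rz 0.001 n 0.1
[ 0.08541673  0.28618489 -1.20237353] 29.99832719564438
```

>>> carry_out(
  commands=[
    [0,0,0.001,0,0,0],
    [0,0,0.002,0,0,0],
    [0,0,0.003,0,0,0],
    [0,0,0.004,0,0,0],
    [0,0,0.004,0,0,0],
  ],
)

```text
time: 7.4
tool_pos: [0.5631, 0.331, 0.0072]
ee_rot: [-3.141, -0.0, -3.121]
wrist_force: [0.1, 0.2, -1.5]
width: 0.0177
finger_force: 30.0
```

>>> carry_out(
  commands=[
    [0,0,0,0,0,0],
    [0,0,0,0,0,0],
    [0,0,0,0,0,0],
    [0,0,0,0,0,0],
    [0,0,0,0,0,0],
  ],
)

```text
time: 7.9
tool_pos: [0.5633, 0.3311, 0.0075]
ee_rot: [3.141, 0.0, -3.121]
wrist_force: [0.3, -0.1, -1.6]
width: 0.0179
finger_force: 30.0
```

Bar is about 2 mm above the floor. I'll lower it the last of the way, open, and rise.

>>> carry_out(
  commands=[
    [0,0,0.001,0,0,0],
    [0,0,0.0015,0,0,0],
    [0,0,0.0015,0,0,0],
    [0,0,0.0015,0,0,0],
    [0,0,0.0015,0,0,0],
  ],
)

```text
time: 8.4
tool_pos: [0.5632, 0.3311, 0.006]
ee_rot: [3.142, -0.0, -3.121]
wrist_force: [-0.5, -0.2, -1.8]
width: 0.018
finger_force: 30.0
```

>>> carry_out(
  commands=[
    [0,0,0,0,0,0],
    [0,0,0,0,0,0],
    [0,0,0,0,0,0],
    [0,0,0,0,0,0],
    [0,0,0,0,0,0],
  ],
  jaw=0.5,
)

```text
time: 8.9
tool_pos: [0.5633, 0.3312, 0.0061]
ee_rot: [3.141, 0.0, -3.121]
wrist_force: [-0.1, -0.3, -0.8]
width: 0.0469
finger_force: 0.0
```

>>> carry_out(
  commands=[
    [0,0,-0.02,0,0,0],
    [0,0,-0.06,0,0,0],
    [0,0,-0.1,0,0,0],
    [0,0,-0.14,0,0,0],
    [0,0,-0.16,0,0,0],
  ],
)

```text
time: 9.4
tool_pos: [0.5648, 0.3318, 0.1713]
ee_rot: [3.138, 0.007, -3.121]
wrist_force: [-0.0, -0.3, 1.4]
width: 0.047
finger_force: 0.0
```

```bash
python3 - <<'E'
from h import *
for n in("top","side"):
    s=snapshot(n);np.savez(f"{n}3.npz",P=cloud(s),img=s["img"],z=s["range_z"]);img=s["img"];P=cloud(s)
    hsv=cv2.cvtColor(img,cv2.COLOR_RGB2HSV).astype(int);H,S,V=hsv[...,0],hsv[...,1],hsv[...,2]
    if n=="side": cv2.imwrite("pics/s3.png",cv2.resize(img[110:390,180:420,::-1],None,fx=2.14,fy=2.14,interpolation=cv2.INTER_CUBIC))
    x,y,z=P[...,0],P[...,1],P[...,2]
    # fit jig: board-top grey pixels
    m=(z>.012)&(z<.034)&(S<80)&(x>.4)&(x<.6)&(y>-.4)&(y<.12)
    m=(m*255).astype(np.uint8);m=cv2.morphologyEx(m,cv2.MORPH_OPEN,np.ones((3,3),np.uint8))
    k,l,st,c=cv2.connectedComponentsWithStats(m);i=1+np.argmax(st[1:,4])
    print(n,cv2.minAreaRect((P[l==i][:,:2]*1e3).astype(np.float32)))
    w=.0985;c0=np.array([.4865,.0443])
    d=P[...,:2]-c0;jx=d[...,0]*np.cos(w)+d[...,1]*np.sin(w);jy=-d[...,0]*np.sin(w)+d[...,1]*np.cos(w)+.222
    r=((H<4)|(H>175))&(S>150)&(z>.012)&(z<.03)
    for nm,a in(("red",r&(y<0)&(z>.02)),("mark",r&(y>.05)),("bluetop",(H>105)&(H<130)&(S>100)&(z>.079)&(z<.095)&(x<.56)),
      ("white",(S<60)&(V>110)&(jx>.04)&(jx<.09)&(z>.02)&(z<.03)&(jy<0)&(jy>-.16)),
      ("post",(S<90)&(z>.066)&(z<.08)&(np.hypot(d[...,0],d[...,1])<.03)),
      ("gripline",(S<90)&(z>.08)&(z<.095)&(abs(jx)<.035)&(abs(jy)<.06)),
      ("tab",(H<18)&(S>110)&(z>.034)&(z<.05)&(np.hypot(d[...,0],d[...,1])>.034)&(np.hypot(d[...,0],d[...,1])<.075)&(jy>.15))):
        q=np.c_[jx[a],jy[a],z[a]]*1e3
        if len(q): print(n,nm,len(q),"mean",np.round(q.mean(0),1),"p2/98",np.round(np.percentile(q,[2,98],0)[:,:2],1).tolist())
go(.506,-.1645,.16,np.pi+.0985)
E
```

```text
top ((519.5167236328125, -128.38418579101562), (130.3265380859375, 475.0939025878906), 5.356993675231934)
top red 72 mean [ 67.2 106.3  24.6] p2/98 [[49.3, 98.1], [83.9, 114.4]]
top mark 17 mean [  0.6 272.3  22.9] p2/98 [[-2.2, 264.2], [3.6, 281.1]]
top bluetop 102 mean [-0.9 13.6 85. ] p2/98 [[-26.9, 3.7], [25.5, 22.2]]
top white 143 mean [ 54.3 -94.2  24. ] p2/98 [[40.1, -150.8], [81.7, -9.9]]
top post 60 mean [  1.6 221.7  72. ] p2/98 [[-9.1, 212.0], [12.3, 231.6]]
top gripline 54 mean [ 4.2 11.6 85.2] p2/98 [[-28.7, 2.5], [30.0, 20.1]]
top tab 13 mean [-43.8 236.3  41.7] p2/98 [[-53.7, 228.5], [-32.2, 241.3]]
side ((519.406494140625, -128.02113342285156), (132.01736450195312, 475.0867614746094), 5.453768730163574)
side red 105 mean [ 66.4 104.5  25.3] p2/98 [[48.4, 96.3], [83.2, 113.7]]
side bluetop 185 mean [-2.4  9.8 84.4] p2/98 [[-28.9, 2.8], [25.7, 22.0]]
side white 434 mean [ 52.3 -93.9  23.7] p2/98 [[40.3, -155.7], [82.0, -5.7]]
side post 72 mean [ -0.  220.3  71.6] p2/98 [[-10.6, 210.6], [11.1, 234.0]]
side gripline 64 mean [ 1.3 14.1 86.1] p2/98 [[-29.2, 7.5], [28.8, 22.1]]
side tab 44 mean [-45.6 232.5  40. ] p2/98 [[-57.1, 227.2], [-34.1, 239.0]]
pos [0.5653 0.3321 0.1714] rpy [ 3.138  0.009 -3.121] -> shift [ 0.0694 -0.4953  0.0114] rz -0.078 n 10.0
```

View pics/s3.png

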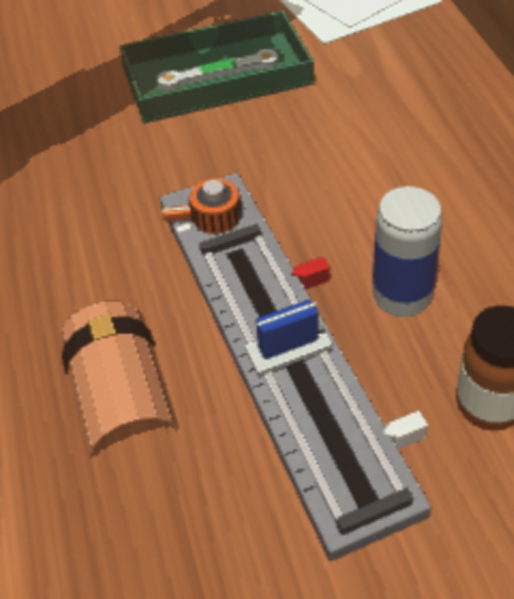

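The bar lies flat in the tray. The grip is at jig y≈13 mm and the red pointer at jig y≈105 mm, centred at pixel (312,272) in the crop. Next I'll go to the grip.

>>> carry_out(
  commands=[
    [0.004,-0.03,0,0,0,0],
    [0.01,-0.075,0,0,0,0],
    [0.017,-0.123,0,0,0,0],
    [0.024,-0.171,0,0,0,0],
    [0.031,-0.22,0,0,0,0],
  ],
)

```text
time: 10.0
tool_pos: [0.5351, 0.1088, 0.1634]
ee_rot: [-3.141, -0.004, -3.121]
wrist_force: [0.7, -0.9, -0.2]
width: 0.047
finger_force: 0.0
```

>>> carry_out(
  commands=[
    [0.007,-0.048,0,0,0,-0.02],
    [0.014,-0.096,0,0,0,-0.04],
    [0.021,-0.144,0,0,0,-0.06],
    [0.028,-0.192,0,0,0,-0.078],
    [0.034,-0.235,0,0,0,-0.078],
  ],
)

```text
time: 10.5
tool_pos: [0.5058, -0.1269, 0.1637]
ee_rot: [3.14, -0.003, -3.044]
wrist_force: [0.4, 0.7, -0.4]
width: 0.0473
finger_force: 0.0
```

>>> carry_out(
  commands=[
    [0.002,-0.03,0,0,0,0],
    [0.002,-0.04,0,0,0,0],
    [0.002,-0.04,0.01,0,0,0],
    [0.002,-0.04,0.02,0,0,0],
    [0.002,-0.04,0.02,0,0,0],
  ],
)

```text
time: 11.0
tool_pos: [0.5081, -0.1629, 0.1428]
ee_rot: [3.138, -0.005, -3.041]
wrist_force: [-0.2, 1.0, -0.5]
width: 0.0472
finger_force: 0.0
```

```bash
cat > jm.py <<'E'
from h import *
w=.0975;c0=np.array([.4865,.0443])
def jig(P):
    d=P[...,:2]-c0;return d[...,0]*np.cos(w)+d[...,1]*np.sin(w),-d[...,0]*np.sin(w)+d[...,1]*np.cos(w)+.222
def meas(n):
    s=snapshot(n);P=cloud(s);img=s["img"];hsv=cv2.cvtColor(img,cv2.COLOR_RGB2HSV).astype(int);H,S,V=hsv[...,0],hsv[...,1],hsv[...,2]
    z=P[...,2];jx,jy=jig(P);r=np.hypot(jx,jy-.222)
    for nm,a in(("red",((H<4)|(H>175))&(S>150)&(z>.021)&(z<.03)&(jx>.03)&(jx<.09)),
      ("gripline",(S<90)&(V>90)&(z>.08)&(z<.095)&(abs(jx)<.032)&(jy<.16)&(jy>-.05)),
      ("griptop",(z>.081)&(z<.09)&(abs(jx)<.032)&(jy<.16)&(jy>-.05)),
      ("ring",(H<18)&(S>110)&(z>.054)&(z<.064)&(r<.034)),
      ("tab",(H<18)&(S>110)&(z>.036)&(z<.048)&(r>.034)&(r<.07)&(jx<.04)),
      ("rail",(z>.0255)&(z<.031)&(jy<.15)&(jy>-.17)&(abs(abs(jx)-.03)<.012)&(S<90))):
        q=np.c_[jx[a],jy[a]]*1e3
        if len(q)>5:
            pr=np.percentile(q,[2,98],0);f=cv2.fitLine(q.astype(np.float32),cv2.DIST_L2,0,.01,.01).ravel()
            print(n,nm,len(q),"mean",np.round(q.mean(0),1),"lo",np.round(pr[0],1),"hi",np.round(pr[1],1),"dir",np.round(np.arctan2(f[1],f[0]),3))
    return s
E
python3 - <<'E'
from jm import *
s=meas("wrist");cv2.imwrite("pics/w4.png",s["img"][:,:,::-1])
go(.5068,-.164,.047,np.pi+.0975)
E
```

```text
wrist red 487 mean [ 66.7 102.9] lo [48.5 94.6] hi [ 84.9 111.3] dir 0.034
wrist gripline 360 mean [-1.2  9.5] lo [-28.2   0.9] hi [29.1 20.6] dir -0.027
wrist griptop 1527 mean [-0.9 10.6] lo [-28.    1.1] hi [27.9 20.1] dir -0.009
wrist ring 1116 mean [ -1.4 219.1] lo [-25.1 192.2] hi [ 27.  245.3] dir -0.041
wrist tab 308 mean [-45.  230.8] lo [-56.1 225.1] hi [-33.7 240.3] dir -0.343
wrist rail 4304 mean [ -1.4 -12.2] lo [ -32.8 -164.4] hi [ 34.4 144.2] dir 1.563
pos [ 0.5086 -0.1632  0.144 ] rpy [ 3.139e+00 -3.000e-03 -3.041e+00] -> shift [ 0.0019 -0.0006  0.097 ] rz 0.003 n 1.9
```

View pics/w4.png

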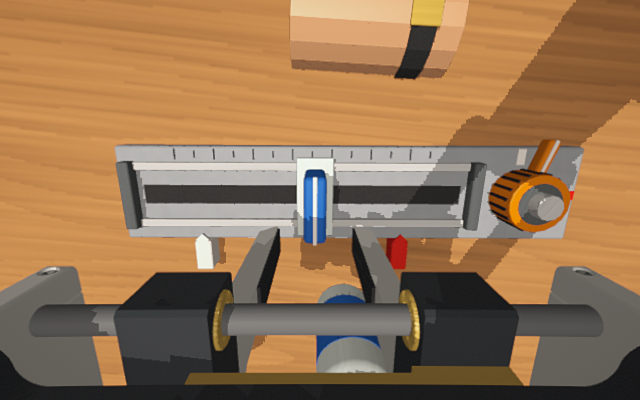

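The wrist view shows the grip at (315,205) centred between the fingers, the red pointer at (399,250), and the collar at (530,200). The grip has to move 92.4 mm, which agrees with the other cameras. I'll descend and grasp it.

>>> carry_out(
  commands=[
    [0.002,0,0.02,0,0,0],
    [0.002,0,0.045,0,0,0],
    [0.002,0,0.07,0,0,0],
    [0.002,0,0.088,0,0,0],
    [0.002,0,0.095,0,0,0],
  ],
)

```text
time: 11.55
tool_pos: [0.5063, -0.1635, 0.0489]
ee_rot: [3.139, -0.003, -3.042]
wrist_force: [-1.0, -0.9, -0.8]
width: 0.047
finger_force: 0.0
```

>>> carry_out(
  commands=[
    [0,0,0,0,0,0],
    [0,0,0,0,0,0],
    [0,0,0,0,0,0],
    [0,0,0,0,0,0],
    [0,0,0,0,0,0],
  ],
  jaw=0,
)

```text
time: 12.05
tool_pos: [0.5084, -0.1651, 0.0524]
ee_rot: [3.142, 0.003, -3.044]
wrist_force: [0.1, 3.9, 4.3]
width: 0.0197
finger_force: 30.0
```

```bash
python3 - <<'E'
from jm import *
o=get_obs();p=np.array(o["tool_pos"]);print(o["width"],o["finger_force"],o["wrist_force"],jig(p))
t=p[:2]+.0924*np.array([-np.sin(w),np.cos(w)]);go(*t,p[2],o["ee_rot"][2])
E
```

```text
0.0196868308946267 30.0003781914711 [0.11719761 3.91268553 4.2936498 ] (np.float64(0.001392943086819056), np.float64(0.011475113252742891))
pos [ 0.5084 -0.1651  0.0524] rpy [ 3.142e+00  3.000e-03 -3.044e+00] -> shift [-0.0001  0.0924 -0.    ] rz -0.0 n 1.8
```

>>> carry_out(
  commands=[
    [0,0.015,0,0,0,0],
    [0,0.035,0,0,0,0],
    [0,0.055,0,0,0,0],
    [0,0.075,0,0,0,0],
    [0,0.09,0,0,0,0],
  ],
)

```text
time: 12.55
tool_pos: [0.4998, -0.0753, 0.0525]
ee_rot: [-3.139, 0.004, -3.043]
wrist_force: [1.6, -3.0, 4.2]
width: 0.0195
finger_force: 30.0
```

>>> carry_out(
  commands=[
    [0,0,0,0,0,0],
    [0,0,0,0,0,0],
    [0,0,0,0,0,0],
    [0,0,0,0,0,0],
    [0,0,0,0,0,0],
  ],
)

```text
time: 13.05
tool_pos: [0.4997, -0.0744, 0.0524]
ee_rot: [3.14, 0.003, -3.043]
wrist_force: [1.0, 1.9, 7.2]
width: 0.02
finger_force: 30.0
```

```bash
python3 - <<'E'
from jm import *
for n in("wrist","side","top"): s=meas(n)
o=get_obs();p=np.array(o["tool_pos"]);print(p,o["ee_rot"],o["wrist_force"],jig(p))
E
```

```text
wrist gripline 1150 mean [ -4.8 100.6] lo [-27.7  79.8] hi [ 24.6 121.4] dir -0.005
wrist griptop 3679 mean [ -2.9 100.6] lo [-28.1  84.4] hi [ 25.6 116.5] dir -0.003
wrist ring 1732 mean [  2.1 207.9] lo [-25.9 192.7] hi [ 26.9 242. ] dir 0.314
wrist tab 564 mean [-45.7 231.4] lo [-56.5 224.8] hi [-33.9 240.2] dir -0.345
wrist rail 6802 mean [-3.5 -8.8] lo [ -33.2 -126.7] hi [ 33.6 145.5] dir -1.494
side red 102 mean [ 66.4 104.9] lo [48.3 97.2] hi [ 83.5 114. ] dir 0.024
side gripline 24 mean [-18.  102.8] lo [-29.2  85.7] hi [1.000e-01 1.119e+02] dir -0.451
side griptop 76 mean [-18.9 102.3] lo [-29.   92.4] hi [ -6.9 118.5] dir 0.888
side ring 97 mean [-14.9 215.9] lo [-26.7 194.3] hi [  0.6 248.5] dir -1.43
side tab 42 mean [-46.7 233.3] lo [-57.4 228.1] hi [-34.2 240.4] dir -0.307
side rail 916 mean [ -1.6 -45.7] lo [ -34.  -162.8] hi [ 34.2 134.6] dir -1.545
top ring 167 mean [  0.6 223. ] lo [-24.7 196.8] hi [ 24.5 248.1] dir 1.32
top tab 20 mean [-45.3 235.2] lo [-53.8 228.4] hi [-32.6 241.3] dir -0.316
top rail 310 mean [ -3.  -78.8] lo [ -39.3 -165.9] hi [ 39.  138.7] dir -1.428
[ 0.4996707  -0.07440715  0.05241106] [ 3.14018423e+00  3.12353227e-03 -3.04302946e+00] [0.99574376 1.4529309  7.07199269] (np.float64(0.0015525254664593095), np.float64(0.10257452677064328))
```

>>> carry_out(
  commands=[
    [0,0.0015,0,0,0,0],
    [0,0.0015,0,0,0,0],
    [0,0.0015,0,0,0,0],
    [0,0.0015,0,0,0,0],
    [0,0.0015,0,0,0,0],
  ],
)

```text
time: 13.7
tool_pos: [0.4996, -0.0742, 0.0524]
ee_rot: [-3.141, 0.003, -3.043]
wrist_force: [0.8, -2.1, 5.7]
width: 0.02
finger_force: 30.0
```

>>> carry_out(
  commands=[
    [0,0,0,0,0,0],
    [0,0,0,0,0,0],
    [0,0,0,0,0,0],
    [0,0,0,0,0,0],
    [0,0,0,0,0,0],
  ],
  jaw=0.5,
)

```text
time: 14.2
tool_pos: [0.4981, -0.0741, 0.0505]
ee_rot: [3.141, -0.001, -3.043]
wrist_force: [-0.6, 0.3, 1.1]
width: 0.0472
finger_force: 0.0
```

>>> carry_out(
  commands=[
    [0,0,-0.02,0,0,0],
    [0,0,-0.05,0,0,0],
    [0,0,-0.08,0,0,0],
    [0,0,-0.1,0,0,0],
    [0,0,-0.1,0,0,0],
  ],
  jaw=1,
)

```text
time: 14.7
tool_pos: [0.5005, -0.0748, 0.1546]
ee_rot: [-3.139, 0.007, -3.043]
wrist_force: [0.5, -0.1, 1.3]
width: 0.0837
finger_force: 0.0
```

>>> carry_out(
  commands=[
    [0,0.02,0,0,0,0],
    [0,0.05,0,0,0,0],
    [0,0.08,0,0,0,0],
    [0,0.11,0,0,0,0],
    [0,0.116,0,0,0,0],
  ],
)

```text
time: 15.2
tool_pos: [0.4858, 0.0435, 0.1491]
ee_rot: [3.14, -0.003, -3.04]
wrist_force: [-0.4, -0.4, -0.6]
width: 0.0937
finger_force: 0.0
```

```bash
python3 - <<'E'
from jm import *
for n in("wrist","side","top"):
    s=meas(n)
    if n=="wrist":cv2.imwrite("pics/w5.png",s["img"][:,:,::-1])
o=get_obs();p=np.array(o["tool_pos"]);print(p,o["ee_rot"],jig(p),o["joint_positions"])
E
```

```text
wrist red 76 mean [ 52.7 101.6] lo [46.1 96.4] hi [ 60.8 107.4] dir -0.634
wrist gripline 328 mean [ -0.5 100.8] lo [-28.6  98.1] hi [ 28.8 103.1] dir -0.004
wrist griptop 1475 mean [ -0.9 102.7] lo [-28.2  92.8] hi [ 27.9 110.9] dir -0.004
wrist ring 563 mean [  8.7 218.8] lo [-25.9 193.2] hi [ 27.3 246.6] dir -0.361
wrist tab 132 mean [-44.6 234.4] lo [-56.5 226.2] hi [-32.7 241.5] dir -0.296
wrist rail 3234 mean [-1.8  4.6] lo [ -33.4 -107.5] hi [ 34.  145.5] dir -1.532
side red 100 mean [ 66.5 104.8] lo [48.4 97. ] hi [ 83.5 114.2] dir -0.021
side gripline 54 mean [  0.6 104.1] lo [-29.   99.6] hi [ 30.3 109.6] dir -0.011
side griptop 201 mean [ -0.2 101.1] lo [-29.   92.6] hi [ 29.1 111.6] dir -0.004
side ring 184 mean [ -1.4 214.3] lo [-26.6 194.9] hi [ 26.2 247. ] dir -0.066
side tab 35 mean [-45.4 232.6] lo [-56.6 228.4] hi [-34.  237.7] dir -0.302
side rail 915 mean [ -1.2 -44.2] lo [ -34.1 -162.5] hi [ 34.2 136. ] dir -1.537
top red 65 mean [ 66.1 106.4] lo [49.7 98.6] hi [ 83.5 114.2] dir 0.033
top gripline 47 mean [  1.3 100.4] lo [-26.7  92.8] hi [ 27.3 104.6] dir 0.024
top griptop 141 mean [ -0.4 102.5] lo [-26.7  93.1] hi [ 26.8 111.9] dir 0.022
top tab 13 mean [-43.8 236.3] lo [-53.7 228.4] hi [-32.2 241.2] dir -0.248
top rail 497 mean [ -2.6 -33.2] lo [ -39.9 -162.9] hi [ 37.9 130.9] dir -1.534
[0.48664365 0.04082401 0.14990621] [-3.14104539e+00 -1.67955805e-03 -3.04268232e+00] (np.float64(-0.0001954047318389914), np.float64(0.2185265391854852)) [-3.19172748e-02 -3.14538640e-02  1.60252480e+00 -7.61693221e-04
  1.57211553e+00 -1.70162479e+00]
```

View pics/w5.png

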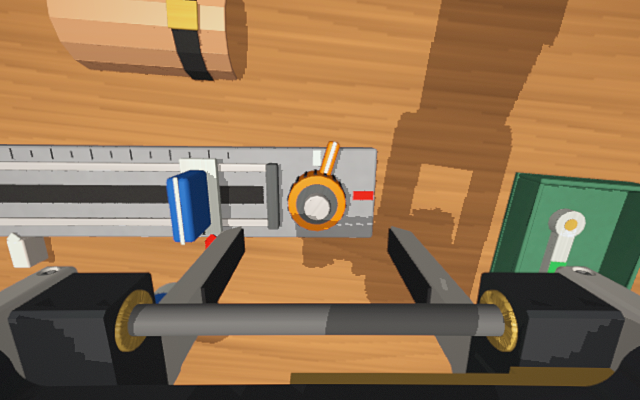

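The wrist view shows the grip at (186,205), released just short of the red pointer at (210,243). The side and top cameras agree on about 3.5 mm short, so I'll go back and nudge it.

>>> carry_out(
  commands=[
    [0,-0.02,0,0,0,0],
    [0,-0.05,0,0,0,0],
    [0,-0.08,0,0,0,0],
    [0,-0.11,0,0,0,0],
    [0,-0.115,0,0,0,0],
  ],
  jaw=0.5,
)

```text
time: 15.85
tool_pos: [0.4982, -0.0774, 0.1504]
ee_rot: [-3.14, -0.001, -3.049]
wrist_force: [-0.6, 0.7, -0.1]
width: 0.0574
finger_force: 0.0
```

>>> carry_out(
  commands=[
    [0,0,0,0,0,0],
    [0,0,0.03,0,0,0],
    [0,0,0.06,0,0,0],
    [0,0,0.09,0,0,0],
    [0,0,0.098,0,0,0],
  ],
)

```text
time: 16.35
tool_pos: [0.4954, -0.0717, 0.0492]
ee_rot: [3.139, -0.007, -3.043]
wrist_force: [-1.1, 0.4, -0.9]
width: 0.0469
finger_force: 0.0
```

```bash
python3 - <<'E'
from h import *
snapshot("wrist");go(.4995,-.0742,.05,np.pi+.0975)
E
```

```text
pos [ 0.4959 -0.0719  0.0496] rpy [ 3.139 -0.006 -3.043] -> shift [-0.0034 -0.0026 -0.0004] rz 0.001 n 0.1
```

>>> carry_out(
  commands=[
    [0,0,0,0,0,0],
    [0,0,0,0,0,0],
    [0,0,0,0,0,0],
    [0,0,0,0,0,0],
    [0,0,0,0,0,0],
  ],
  jaw=0,
)

```text
time: 16.9
tool_pos: [0.4995, -0.0737, 0.0546]
ee_rot: [-3.14, 0.003, -3.044]
wrist_force: [-0.8, 0.0, 4.9]
width: 0.0196
finger_force: 30.0
```

>>> carry_out(
  commands=[
    [0,0.001,0,0,0,0],
    [0,0.002,0,0,0,0],
    [0,0.003,0,0,0,0],
    [0,0.003,0,0,0,0],
    [0,0.003,0,0,0,0],
  ],
)

```text
time: 17.4
tool_pos: [0.4993, -0.0711, 0.0546]
ee_rot: [-3.14, 0.003, -3.044]
wrist_force: [0.2, -1.6, 5.9]
width: 0.0199
finger_force: 30.0
```

>>> carry_out(
  commands=[
    [0,0.0005,0,0,0,0],
    [0,0.0005,0,0,0,0],
    [0,0.0005,0,0,0,0],
    [0,0.0005,0,0,0,0],
    [0,0.0005,0,0,0,0],
  ],
)

```text
time: 17.9
tool_pos: [0.4992, -0.0707, 0.0546]
ee_rot: [-3.139, 0.003, -3.044]
wrist_force: [0.1, -4.0, 5.6]
width: 0.0198
finger_force: 30.0
```

>>> carry_out(
  commands=[
    [0,0,0,0,0,0],
    [0,0,0,0,0,0],
    [0,0,0,0,0,0],
    [0,0,0,0,0,0],
    [0,0,0,0,0,0],
  ],
  jaw=0.5,
)

```text
time: 18.4
tool_pos: [0.4977, -0.0696, 0.0525]
ee_rot: [3.141, -0.001, -3.043]
wrist_force: [-0.3, 0.2, -0.5]
width: 0.0469
finger_force: 0.0
```

>>> carry_out(
  commands=[
    [0,0,-0.02,0,0,0],
    [0,0,-0.05,0,0,0],
    [0,0,-0.08,0,0,0],
    [0,0,-0.1,0,0,0],
    [0,0,-0.1,0,0,0],
  ],
  jaw=0.85,
)

```text
time: 18.9
tool_pos: [0.5001, -0.0703, 0.1566]
ee_rot: [-3.139, 0.007, -3.043]
wrist_force: [-0.3, -0.9, 0.3]
width: 0.0792
finger_force: 0.0
```

>>> carry_out(
  commands=[
    [0,0.02,0,0,0,0],
    [0,0.05,0,0,0,0],
    [0,0.08,0,0,0,0],
    [0,0.11,0,0,0,0],
    [0,0.117,0,0,0,0],
  ],
)

```text
time: 19.4
tool_pos: [0.4852, 0.049, 0.1512]
ee_rot: [3.14, -0.003, -3.04]
wrist_force: [0.1, -0.1, 0.9]
width: 0.0799
finger_force: 0.0
```

```bash
python3 - <<'E'
from jm import *
for n in("wrist","side","top"): s=meas(n)
go(.4865,.0443,.042,np.pi+.0975)
E
```

```text
wrist red 369 mean [ 63.2 104.2] lo [47.8 96.6] hi [ 82.  112.9] dir -0.199
wrist gripline 328 mean [ -0.  104.3] lo [-28.4 101.6] hi [ 29.5 106.4] dir -0.002
wrist griptop 1452 mean [ -0.7 106.2] lo [-27.8  96.3] hi [ 28.  114.5] dir 0.001
wrist ring 573 mean [  8.9 219.8] lo [-26.1 193.6] hi [ 27.4 246.4] dir -0.339
wrist tab 121 mean [-44.8 234.7] lo [-56.5 226.2] hi [-32.8 241.7] dir -0.285
wrist rail 3126 mean [-1.1  4.1] lo [ -33.3 -103.9] hi [ 34.  145.5] dir -1.531
side red 101 mean [ 66.5 104.7] lo [48.8 96.7] hi [ 83.8 114.3] dir -0.01
side gripline 57 mean [  0.8 107.6] lo [-29.1 103.5] hi [ 28.3 114.5] dir 0.003
side griptop 204 mean [ -0.5 104.4] lo [-28.2  96.6] hi [ 28.  115.5] dir -0.008
side ring 183 mean [ -1.  214.6] lo [-26.3 195.1] hi [ 26.2 248.4] dir 0.019
side tab 40 mean [-45.1 232.2] lo [-56.5 226.8] hi [-34.2 237.8] dir -0.347
side rail 920 mean [ -1.7 -42.3] lo [ -34.4 -162.7] hi [ 34.5 136.2] dir -1.537
top red 68 mean [ 66.8 106.6] lo [49.5 98.6] hi [ 83.2 114.5] dir 0.033
top gripline 53 mean [ -0.5 104. ] lo [-28.2  96.3] hi [ 28.  108.4] dir 0.006
top griptop 145 mean [  0.3 106. ] lo [-27.7  96.4] hi [ 27.4 115.1] dir 0.016
top tab 12 mean [-44.9 236.3] lo [-53.7 228.4] hi [-34.5 241.3] dir -0.352
top rail 463 mean [ -1.1 -37.5] lo [ -37.8 -162.5] hi [ 38.4 138.8] dir -1.534
pos [0.4861 0.0464 0.1519] rpy [-3.141e+00 -2.000e-03 -3.043e+00] -> shift [-0.0002 -0.0021  0.1099] rz 0.002 n 2.2
```

The grip is now level with the red pointer to within about 0.7 mm on all three cameras. On to the collar.

>>> carry_out(
  commands=[
    [0,-0.002,0.01,0,0,0],
    [0,-0.002,0.03,0,0,0],
    [0,-0.002,0.05,0,0,0],
    [0,-0.002,0.065,0,0,0],
    [0,-0.002,0.065,0,0,0],
  ],
)

```text
time: 20.05
tool_pos: [0.4845, 0.0434, 0.0844]
ee_rot: [3.141, -0.007, -3.045]
wrist_force: [-0.4, 0.6, 0.5]
width: 0.0797
finger_force: 0.0
```

>>> carry_out(
  commands=[
    [0,0,0.01,0,0,0],
    [0,0,0.02,0,0,0],
    [0,0,0.03,0,0,0],
    [0,0,0.04,0,0,0],
    [0,0,0.043,0,0,0],
  ],
)

```text
time: 20.55
tool_pos: [0.4858, 0.0447, 0.0434]
ee_rot: [3.141, -0.002, -3.043]
wrist_force: [-0.5, 0.6, -0.0]
width: 0.0797
finger_force: 0.0
```

```bash
python3 - <<'E'
from h import *
snapshot("wrist");go(.4865,.0443,.042,np.pi+.0975)
E
```

```text
pos [0.4858 0.0447 0.0434] rpy [ 3.141e+00 -2.000e-03 -3.043e+00] -> shift [-0.0007 -0.0005  0.0014] rz 0.001 n 0.0
```

>>> carry_out(
  commands=[
    [0,0,0,0,0,0],
    [0,0,0,0,0,0],
    [0,0,0,0,0,0],
    [0,0,0,0,0,0],
    [0,0,0,0,0,0],
  ],
  jaw=0,
)

```text
time: 21.1
tool_pos: [0.4872, 0.0444, 0.0456]
ee_rot: [-3.141, 0.001, -3.043]
wrist_force: [0.3, -0.4, 0.8]
width: 0.0553
finger_force: 30.0
```

>>> carry_out(
  commands=[
    [0,0,0,0,0,0.06],
    [0,0,0,0,0,0.14],
    [0,0,0,0,0,0.24],
    [0,0,0,0,0,0.34],
    [0,0,0,0,0,0.44],
  ],
)

```text
time: 21.6
tool_pos: [0.4872, 0.0443, 0.0456]
ee_rot: [-3.141, 0.001, 2.796]
wrist_force: [-0.3, -1.4, 1.8]
width: 0.0552
finger_force: 30.0
```

```bash
python3 - <<'E'
from jm import *
o=get_obs();print(o["wrist_force"],o["wrist_torque"],o["width"],o["ee_rot"],o["tool_pos"])
meas("side");meas("top")
E
```

```text
[-0.31921271 -1.41824151  1.84441658] [-0.16755026  0.03360579  0.02795859] 0.05520864717883167 [-3.14146145e+00  1.43096204e-03  2.79586138e+00] [0.48722767 0.04431988 0.04556141]
side red 102 mean [ 66.4 104.6] lo [48.1 97. ] hi [ 83.3 115.2] dir 0.008
side gripline 56 mean [  1.2 107.2] lo [-28.  103.1] hi [ 28.2 114.7] dir 0.014
side griptop 201 mean [ -0.6 104.3] lo [-28.   95.7] hi [ 28.1 116.2] dir -0.001
side ring 99 mean [ -0.5 212.1] lo [-26.6 195.4] hi [ 26.2 237.2] dir -0.379
side tab 35 mean [-35.6 251.7] lo [-45.1 243.5] hi [-26.  263.2] dir -0.795
side rail 929 mean [ -1.8 -42.4] lo [ -35.  -161.9] hi [ 34.4 136.3] dir -1.542
top red 66 mean [ 67.6 106.1] lo [50.2 98.4] hi [ 83.5 114.2] dir 0.024
top gripline 51 mean [ -1.1 104.2] lo [-28.3  96.4] hi [ 27.9 108.2] dir 0.022
top griptop 139 mean [ -0.9 106.3] lo [-27.   96.9] hi [ 26.2 116. ] dir 0.018
top rail 493 mean [  0.4 -34.6] lo [ -38.5 -162.8] hi [ 39.2 134.1] dir 1.568
```

>>> carry_out(
  commands=[
    [0,0,0,0,0,0.08],
    [0,0,0,0,0,0.18],
    [0,0,0,0,0,0.28],
    [0,0,0,0,0,0.38],
    [0,0,0,0,0,0.48],
  ],
)

```text
time: 22.2
tool_pos: [0.4872, 0.0443, 0.0455]
ee_rot: [3.141, 0.001, 2.318]
wrist_force: [1.0, -1.4, 1.8]
width: 0.0551
finger_force: 30.0
```

>>> carry_out(
  commands=[
    [0,0,0,0,0,0.08],
    [0,0,0,0,0,0.16],
    [0,0,0,0,0,0.24],
    [0,0,0,0,0,0.3],
    [0,0,0,0,0,0.3],
  ],
)

```text
time: 22.7
tool_pos: [0.4871, 0.0443, 0.0455]
ee_rot: [3.141, 0.001, 2.022]
wrist_force: [0.3, -2.0, 2.5]
width: 0.0553
finger_force: 30.0
```

```bash
python3 - <<'E'
from jm import *
o=get_obs();print(o["wrist_force"],o["wrist_torque"],o["width"],o["ee_rot"],o["tool_pos"])
for n in("side","top","wrist"):
    s=meas(n);cv2.imwrite(f"pics/{n}7.png",s["img"][:,:,::-1])
E
```

```text
[ 0.25824295 -1.9713485   2.46539917] [-0.46426078  0.09082819 -0.04258404] 0.055262566877529465 [3.14096388e+00 1.09505013e-03 2.02169061e+00] [0.4871327  0.04427678 0.04553458]
side red 100 mean [ 66.5 104.8] lo [48.5 96.9] hi [ 83.4 114.1] dir -0.02
side gripline 57 mean [  0.7 107.5] lo [-28.4 102.5] hi [ 28.4 113.4] dir 0.002
side griptop 201 mean [ -0.5 104.7] lo [-28.1  96.5] hi [ 27.9 115.4] dir 0.001
side ring 150 mean [  5.2 212.9] lo [-20.2 194.8] hi [ 27. 248.] dir 0.94
side tab 8 mean [ -0.6 272.9] lo [ -4.8 266.6] hi [  2.3 282.1] dir 1.278
side rail 902 mean [ -0.8 -43.7] lo [ -34.2 -162.1] hi [ 34.6 132.7] dir -1.525
top red 70 mean [ 66.9 106.1] lo [49.5 98.2] hi [ 83.4 114.2] dir 0.014
top gripline 54 mean [-1.00e-01  1.04e+02] lo [-28.2  96.3] hi [ 27.9 108.3] dir 0.0
top griptop 143 mean [  0.2 106.3] lo [-26.4  96.6] hi [ 26.2 115.7] dir 0.005
top rail 518 mean [  0.1 -24.6] lo [ -38.1 -164.9] hi [ 39.  142.2] dir -1.558
wrist red 336 mean [ 61.1 110.1] lo [ 46.7 103.3] hi [ 82.  113.3] dir 0.203
wrist ring 2458 mean [ -2.7 228. ] lo [-25.3 197.5] hi [ 26.6 247.2] dir 0.503
wrist tab 517 mean [ -2.3 267.6] lo [ -7.7 256.2] hi [  4.3 279.3] dir -1.484
wrist rail 201 mean [ 30.2 127.6] lo [ 21.4 120.7] hi [ 36.9 136.5] dir 1.447
```

>>> carry_out(
  commands=[
    [0,0,0,0,0,0.03],
    [0,0,0,0,0,0.06],
    [0,0,0,0,0,0.06],
    [0,0,0,0,0,0.06],
    [0,0,0,0,0,0.06],
  ],
)

```text
time: 23.35
tool_pos: [0.4871, 0.0443, 0.0455]
ee_rot: [3.141, 0.001, 1.96]
wrist_force: [1.0, -3.1, 5.7]
width: 0.0552
finger_force: 30.0
```

>>> carry_out(
  commands=[
    [0,0,0,0,0,0],
    [0,0,0,0,0,0],
    [0,0,0,0,0,0],
    [0,0,0,0,0,0],
    [0,0,0,0,0,0],
  ],
  jaw=0.8,
)

```text
time: 23.85
tool_pos: [0.4864, 0.0449, 0.0446]
ee_rot: [-3.141, -0.001, 1.96]
wrist_force: [0.4, -0.7, 0.1]
width: 0.0757
finger_force: 0.0
```

>>> carry_out(
  commands=[
    [0,0,-0.02,0,0,0],
    [0,0,-0.05,0,0,0],
    [0,0,-0.08,0,0,0],
    [0,0,-0.11,0,0,0],
    [0,0,-0.14,0,0,0],
  ],
)

```text
time: 24.35
tool_pos: [0.4865, 0.0448, 0.1861]
ee_rot: [3.142, -0.0, 1.96]
wrist_force: [-0.8, 0.1, -0.1]
width: 0.0753
finger_force: 0.0
```

```bash
python3 - <<'E'
from jm import *
o=get_obs();print(o["tool_pos"],o["width"])
for n in("side","top","wrist"):
    s=meas(n);cv2.imwrite(f"pics/{n}8.png",s["img"][:,:,::-1])
E
```

```text
[0.48652096 0.04475682 0.18605095] 0.07531897156197592
side red 96 mean [ 66.4 104.9] lo [48.9 96.8] hi [ 83.1 113.3] dir -0.018
side gripline 56 mean [  0.6 107.7] lo [-28.9 103.3] hi [ 28.9 114.1] dir -0.001
side griptop 200 mean [ -0.6 104.4] lo [-28.1  95.9] hi [ 27.6 115.9] dir -0.004
side ring 186 mean [ -1.5 214.2] lo [-25.4 194.8] hi [ 25.9 247.2] dir -0.086
side tab 13 mean [ -0.9 273.2] lo [ -4.8 265.3] hi [  5.  278.4] dir -1.148
side rail 917 mean [ -1.4 -43.2] lo [ -34.1 -162.4] hi [ 34.2 135.9] dir -1.549
top red 65 mean [ 66.9 106.1] lo [49.5 98.1] hi [ 83.6 114.1] dir 0.007
top gripline 51 mean [ -1.3 104. ] lo [-26.8  96.5] hi [ 27.9 107.9] dir 0.012
top griptop 145 mean [1.000e-01 1.062e+02] lo [-26.9  96.7] hi [ 26.3 115.6] dir 0.037
top rail 510 mean [  0.1 -28.9] lo [ -38.4 -165.4] hi [ 38.6 139.7] dir 1.57
wrist red 342 mean [ 66.9 105.8] lo [48.  97.3] hi [ 84.6 113.2] dir 0.021
wrist gripline 206 mean [ -1.2 104.4] lo [-28.8 100.7] hi [ 29.  107.4] dir -0.007
wrist griptop 818 mean [ -0.8 106.9] lo [-27.6  96.9] hi [ 28.3 114.4] dir 0.042
wrist ring 467 mean [  1.7 232.1] lo [-25.1 194. ] hi [ 27.3 247.3] dir -1.191
wrist tab 158 mean [  1.1 267.8] lo [ -4.2 256.3] hi [  7.1 279.3] dir -1.553
wrist rail 884 mean [-3.8 26.9] lo [-33.  -88.3] hi [ 34.3 148. ] dir 1.524
```

View pics/wrist8.png

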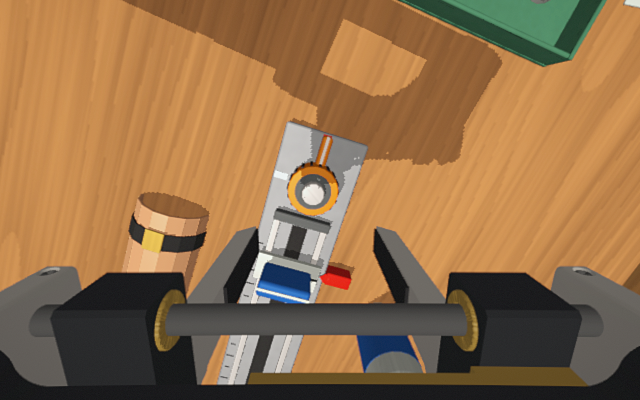

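The view shows the tab at (326,150) lined up along the jig over the red mark, and the grip at (285,280) level with the red pointer at (335,278). The gripper is clear of everything, so I'll hand in.

```bash
python3 -c "
from bench import *
print(close_job())"
```

```text
the job is handed in; nothing more can be done
None
```

I handed the job in with the bar lowered and released flat in the tray, the blue grip within about 1 mm of the red pointer, the collar tab on the locked mark by camera measurement, and the gripper clear of everything; the hand-in call returned no verdict.

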